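Sort finished filters from empty housings by heft, and feed the tester's roller lane

ROBOT

A 7-joint arm with a two-finger parallel gripper is mounted at the origin on the work surface. World frame = base frame: x ahead of the robot, y to its left, z up, the work surface at z = 0. Lengths are in mm, angles in rad, forces in N, time in s.
With the tool pointing down it reaches from about 400 to 875 mm from the base axis. Payload 6.5 kg.
Tool frame: the origin (TCP) lies between the finger pads; the fingertips stand 17 mm ahead of it and the grasp point (between the pads) lies 2 mm behind it; z points along the fingers, y is the direction in which the jaws open and shut (so a half turn about z gives the same grasp; the last joint's range is limited). The gripper opens to 88 mm and grips with 3 to 60 N. Pads are 18 mm wide; open, the fingers measure 123 mm over their backs; the gripper's body (75 mm by 187 mm) begins 45 mm behind the grasp point.
Start: joints at [1.036, 0.536, -0.004, 1.538, 0.003, 1.067, -0.071], TCP at [293.675, -579.866, 228.416] pointing down, gripper open.
Joint ranges: [-2.7, 2.7], [-0.37, 2.16], [-1.27, 1.26], [0.24, 2.4], [-1.31, 4.45], [0.19, 1.91], [-2.76, 2.76]. Speed limits (rad/s): [2.39, 2.39, 3.14, 3.14, 3.14, 3.14, 3.14].

INTERFACE

Orientations are given as a unit quaternion [x, y, z, w].
In Python, from cell import * gives the robot as it stands.
- The arm moves only by the tool play_rows, never from a script. Its argument "commands" is a list that holds one entry, the list of rows, each a list of 5 numbers: the shift along the tool's x, y, z in m, then the turn about the tool's z in degrees, then the finger opening in m, from 0 to 0.0881. A call has 1 to 5 rows; each row is the pose to reach, as a shift and turn from the pose commanded when the call began, along the tool's axes at that moment; what a row does not reach only later rows make up. A row lasts 1/8 s, in which the tool goes at most 62.5 mm and 10.7 degrees, less where a joint would pass 70% of its speed; a pose out of reach is approached as far as the arm can. A call with a gripper value outside its range is refused whole. The fingers move at their own pace and stop on an object; "newtons" is the grip in N (left out, the last holds). Time passes only in rows, so rows that repeat a pose let the fingers close. It gives the time, the measured TCP pose, the force and the opening at its end, in the units of the state.
- state(): the state, without advancing time (a new reading comes with each control period).
- snapshot(name): name is "side" or "top" or "wrist"; returns a dict with "image" (420x560x3 uint8, red, green, blue), "K" (3x3 intrinsics, pixels), "position" and "rotation" of the camera in the world. Camera axes: x right, y down, z forward; pixel columns grow to the right and rows downward; lengths in mm; the calibration is good to about 2 mm. The wrist camera is an equidistant fisheye: a pixel r from the principal point sees the ray r / f radians off the axis. A picture is of the moment at which its call begins. There is no depth.
- finish_job(): hands the job in, once; it reports no verdict.
The state is a dict: "time_s": time; "joint_pos": joint angles; "qd": joint speeds; "joint_torque": joint torques, N m; "ee_pos": TCP position; "ee_rot": TCP orientation; "wrist_force": force on the tool from outside, world axes, zero at the start; "moment": the same for the moment, N m; "width": finger opening in mm.
Only numpy, scipy, OpenCV 4.12 (cv2) and the standard library are available. Lean on these libraries where they do the work, as an engineer would, in place of code of your own. Each camera call takes 0.05 s, during which the arm holds its last target. There are 200 camera calls.

TASK

Finished cavity filters and empty housings that look just like them have been mixed up on the mat: tell the three apart by their heft, lay the heavy, finished ones on the roller lane with screws up and connectors pointing downhill so that they roll down and queue at the end stop, and lay the light, empty ones flat, screws up, in the black tote. Leave the calibration case, the spanner and the adapter where they are.

Things in the scene. Friction and masses are not known exactly. Their poses are not given: they have to be found in the camera images.
- unit_a_mid (a point): centre of a closed aluminium filter housing 110 long (x) x 52 wide (y) x 56 high (z), half-way up: 28 above its underside; tuning screws stand 6 above the top face. +x points to its connector end, where two black-capped coax connectors (16 diameter, 26 apart, mid height) project 22. Stands on its base, screws up, on the bench at z = 0
- unit_b_mid (a point): same point and axes of another housing, outwardly identical. A finished filter weighs about 0.62 kg, an empty housing about 0.20 kg, each within 10 percent; nothing but the weight tells them apart, and the letters a, b, c mean nothing
- unit_c_mid (a point): same point and axes of the third housing, outwardly identical to unit_a
- unit_a_tip (a point): midway between the two connector tips of that housing (unit_a_mid), 77 from its middle along +x
- unit_b_tip (a point): midway between the two connector tips of that housing (unit_b_mid), 77 from its middle along +x
- unit_c_tip (a point): midway between the two connector tips of that housing (unit_c_mid), 77 from its middle along +x
- lane: gravity roller lane fixed to the bench, about 415 long x 100 wide, up to 105 high, on a grey foot plate; origin under its middle, x level, towards the low end. Rollers 20 diameter, 25.5 apart, run from 315 uphill of the end stop down to it and turn with some drag: a housing let go on them rolls down by itself at 0.1 to 0.4 m/s
- lane_stop (a point): point on the plane of the roller tops, mid-width, at the inner face of the end stop, about 38 above the bench. x points down the lane (10 degrees below level), y across, z square to the rollers. 64 wide between straight side guides; guides and stop rise 10 above the roller tops. A housing's connectors pass over the stop; test-port panel about 70 beyond it
- lane_load (a point): same lane and axes as lane_stop: point on the plane of the roller tops, mid-width, 250 uphill of the stop, about 81 above the bench. A housing with its middle 28 above this point along z and its x along the lane's x stands on the rollers, clear of one already at the stop; a second one stops with its connector caps against the back of the first
- tote: open black tote, 260 (x) x 180 (y) x 60 high outside, walls and floor 5 thick, fixed to the bench, origin at the centre of its underside
- cal_case: wooden calibration-kit case, 90 x 130 x 49, origin under its centre; a bystander
- spanner: steel open-ended spanner lying flat, 150 long; a bystander
- adapter: steel coax adapter, a stepped round piece 36 diameter x 62 tall standing on end, origin under its centre; a bystander
Things that resemble listed ones, but are neither listed nor needed, are in the scene too. Leave any green look-alike of the part that bears unit_c_mid alone.

How it is judged:
By the outcome, as a careful person would: the job done as asked, in the order asked, and still so for the second after the job is handed in, with the robot touching nothing.
It also fails if it takes over 72 s, if anything falls off the work surface, if the arm or the gripper's body presses on something with over 40 N, if the wrist force passes 120 N, or if a joint passes its speed limit or range.

## Working session

There is one attempt and no reset: what is moved stays moved. The work goes in short steps, Python scripts to look and compute and a tool call to move; the robot and the scene stay as the last step left them, time stands still between calls to the robot, and variables do not carry over. Pictures are saved under pics/ and viewed, about 8 in all and at most 12, crops included, and the job is handed in when it is done.

Besides the shell and the picture viewer there is one more tool, called in YAML: its name, and indented under it one key for each argument. play_rows: Moves the arm, as the interface text tells. Its arguments: {"type":"object","properties":{"commands":{"type":"array"},"newtons":{"type":"number"}},"required":["commands"]}

```bash
ls; mkdir -p pics; python3 - <<'E'
from cell import *
import cv2,json
import numpy as np
for n in ("top","side"):
    s=snapshot(n); cv2.imwrite(f"pics/{n}0.png",cv2.cvtColor(s["image"],cv2.COLOR_RGB2BGR))
    print(n,np.round(s["K"],1).tolist(),np.round(s["position"],1).tolist(),np.round(s["rotation"],4).tolist())
    np.savez(f"pics/{n}0.npz",**{k:np.array(v) for k,v in s.items()})
print(state())
E
```

```text
pics
top [[447.2, 0.0, 279.3], [0.0, 447.2, 215.4], [0.0, 0.0, 1.0]] [431.5, 2.1, 1374.8] [-0.6999, 0.7111, -0.0528, 0.0422]
side [[471.4, 0.0, 278.1], [0.0, 471.4, 206.2], [0.0, 0.0, 1.0]] [100.6, 533.3, 816.6] [-0.3193, 0.8657, -0.3596, 0.1389]
{'time_s': 0.1, 'joint_pos': array([ 1.03581153,  0.53705858, -0.0044089 ,  1.53873307,  0.00256364,
        1.06730781, -0.07121715]), 'qd': array([ 4.03766664e-04, -1.93964083e-03,  4.43318124e-05, -1.29487344e-03,
        1.11203722e-04,  3.95897475e-04,  1.11508657e-03]), 'joint_torque': array([ 1.89093749e-03, -5.72088003e+01,  9.93581861e-01, -2.52236402e+01,
       -5.61660924e-02,  1.34231796e-02,  8.49938692e-05]), 'ee_pos': array([ 293.40446736, -579.39467901,  227.6636859 ]), 'ee_rot': array([ 9.72654046e-01,  2.32257495e-01, -2.20110901e-04, -7.17587210e-04]), 'wrist_force': array([-1.02491916,  0.19259135, -0.26588414]), 'moment': array([-1.54385929e-02,  9.89822559e-03, -6.08389327e-05]), 'width': 88.28500358546955}
```

View pics/top0.png

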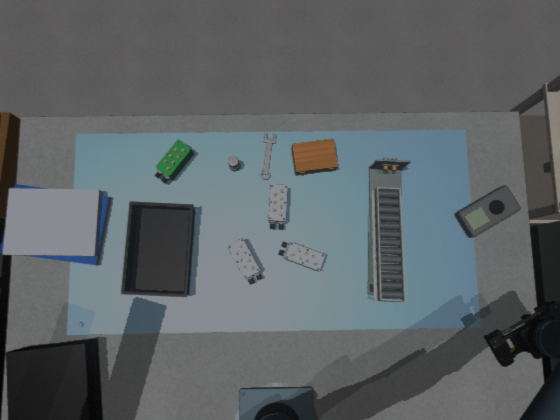

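View pics/side0.png

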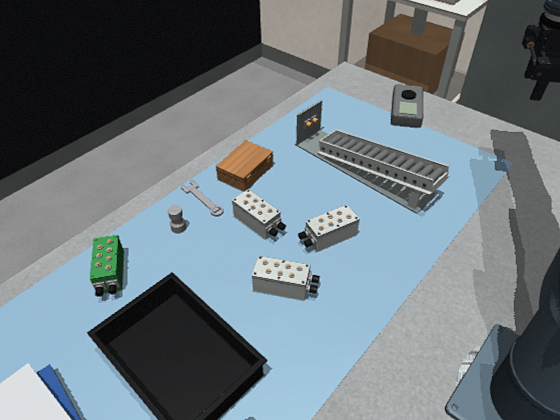

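```bash
cat > h.py <<'E'
import numpy as np,cv2
from scipy.spatial.transform import Rotation as R
def cam(n): 
    d=np.load(f"pics/{n}.npz"); return d["K"],d["position"],R.from_quat(d["rotation"]).as_matrix() if d["rotation"].size==4 else d["rotation"]
def proj(c,P):
    K,p,M=c; q=(np.atleast_2d(P)-p)@M; q=q@K.T; return q[:,:2]/q[:,2:]
def back(c,uv,z):
    K,p,M=c; uv=np.atleast_2d(uv).astype(float); r=np.c_[uv,np.ones(len(uv))]@np.linalg.inv(K).T@M.T
    return p+r*((z-p[2])/r[:,2:])
E
python3 - <<'E'
from h import *
a=cv2.imread("pics/top0.png"); b=cv2.imread("pics/side0.png")
f=lambda i,x,y,w,h,k:cv2.resize(i[y:y+h,x:x+w],None,fx=k,fy=k,interpolation=cv2.INTER_CUBIC)
o=np.zeros((600,800,3),np.uint8)
o[:550,:525]=f(a,225,178,105,110,5)
o[:480,540:735]=f(a,355,150,65,160,3)
cv2.imwrite("pics/c1.png",o)
c=cam("top0"); print(back(c,[(278,205),(244,260),(302,256),(158,250),(174,160)],56).round())
cv2.imwrite("pics/c2.png",np.vstack([f(b,220,180,160,150,5)[:600]])[:600,:800])
E
```

```text
[[641. -16.  56.]
 [479.  87.  56.]
 [488. -84.  56.]
 [513. 338.  56.]
 [783. 296.  56.]]
```

View pics/c1.png

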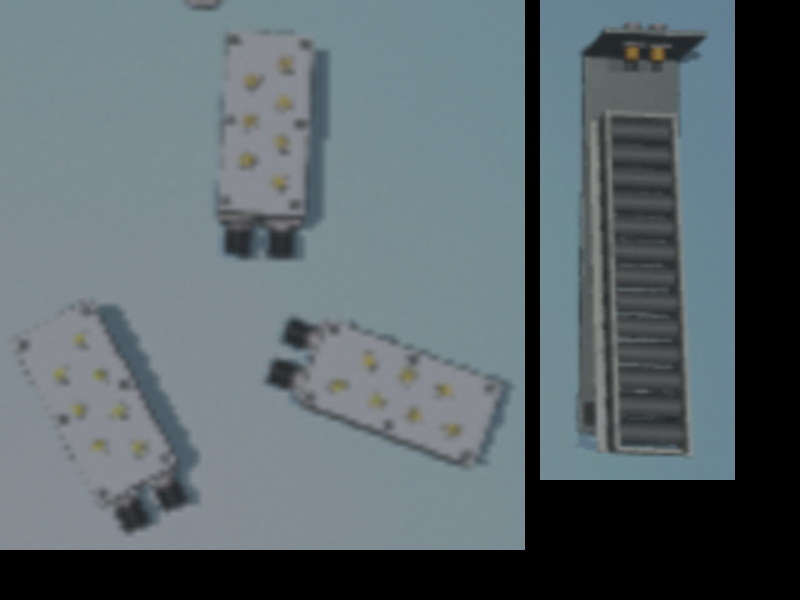

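```bash
python3 - <<'E'
from h import *
from scipy.optimize import least_squares
c=cam("top0")
U={'A':[(227,33),(313,38),(303,215),(219,212)],'B':[(15,340),(95,300),(180,465),(103,503)],'C':[(468,467),(505,382),(328,322),(297,395)]}
# order: back1, back2, front2, front1
for k,v in U.items():
    px=(np.array(v)+.5)/5-.5+[225,178]
    P=back(c,px,56); s=[np.linalg.norm(P[i]-P[(i+1)%4]) for i in range(4)]
    d=(P[2]+P[3]-P[0]-P[1])[:2]; a=np.degrees(np.arctan2(d[1],d[0]))
    print(k,P.mean(0).round(1),a.round(1),np.round(s))
f=lambda u:(np.array(u)+.5)/3-.5+[355-180,150]
S=back(c,f([(613,118),(673,116)]),48); E=back(c,f([(620,445),(685,447)]),103)
print(S.round(),E.round(),S.mean(0)-E.mean(0))
# tote corners rough
T=back(c,[(130,203),(194,206),(188,295),(123,293)],60); print(T.round(),T.mean(0))
# bystanders
print(back(c,[(292,142),(337,140),(339,171),(295,174)],49).round())
E
```

```text
A [649.2 -15.1  56. ] 176.2 [ 52. 107.  50. 108.]
B [485.5  85.9  56. ] -152.6 [ 52. 109.  50. 109.]
C [488.6 -91.3  56. ] 68.3 [ 55. 110.  47. 109.]
[[ 687. -323.   48.]
 [ 688. -383.   48.]] [[ 365. -301.  103.]
 [ 362. -362.  103.]] [324.02706741 -21.41523442 -55.        ]
[[653. 423.  60.]
 [641. 234.  60.]
 [381. 249.  60.]
 [390. 436.  60.]] [516.44640456 335.16897552  60.        ]
[[ 837.  -62.   49.]
 [ 842. -200.   49.]
 [ 744. -203.   49.]
 [ 737.  -69.   49.]]
```

View pics/c2.png

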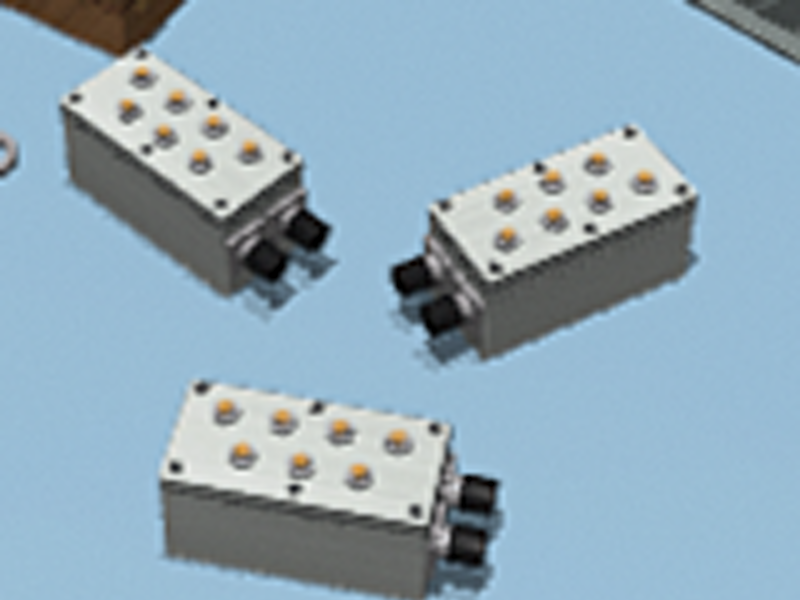

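```bash
cat >> h.py <<'E'
def psi():
    from cell import state
    s=state(); M=R.from_quat(s["ee_rot"]).as_matrix(); return s,np.degrees(np.arctan2(M[1,0],M[0,0]))
def go(x,y,z,ps,cur=None):
    """tool-frame shift (m) and turn (deg) from current measured (or given x,y,z,psi) pose"""
    if cur is None:
        s,p=psi(); e=s["ee_pos"]
    else: e,p=np.array(cur[:3]),cur[3]
    d=np.array([x,y,z])-e; a=np.radians(p); c,s_=np.cos(a),np.sin(a)
    t=-((ps-p+180)%360-180)
    return np.round([(c*d[0]+s_*d[1])/1e3,(s_*d[0]-c*d[1])/1e3,-d[2]/1e3],4).tolist()+[round(t,1)]
E
python3 - <<'E'
from h import *
from scipy.optimize import least_squares
ct,cs=cam("top0"),cam("side0")
top={'A':[(227,33),(313,38),(303,215),(219,212)],'B':[(15,340),(95,300),(180,465),(103,503)],'C':[(468,467),(505,382),(328,322),(297,395)]}
side={'A':[(65,100),(142,50),(302,165),(228,218)],'B':[(163,482),(197,383),(450,425),(430,525)],'C':[(630,128),(697,200),(492,282),(432,200)]}
for k in 'ABC':
    t=(np.array(top[k])+.5)/5-.5+[225,178]; s=(np.array(side[k])+.5)/5-.5+[220,180]
    P0=back(ct,t,56); S0=back(cs,s,56)
    for nm,P in(("top",P0),("side",S0)):
        # identify by cyclic order: edges 52,110
        L=[np.linalg.norm(P[i]-P[(i+1)%4]) for i in range(4)]
        d=(P[2]+P[3]-P[0]-P[1])[:2]; print(k,nm,P.mean(0).round(1),np.degrees(np.arctan2(d[1],d[0])).round(1),np.round(L))
b=cv2.imread("pics/side0.png"); a=cv2.imread("pics/top0.png")
f=lambda i,x,y,w,h,k:cv2.resize(i[y:y+h,x:x+w],None,fx=k,fy=k,interpolation=cv2.INTER_CUBIC)
cv2.imwrite("pics/c3.png",f(b,285,90,170,125,4.7))
print(go(488.6,-91.3,140,68.3))
E
```

```text
A top [649.2 -15.1  56. ] 176.2 [ 52. 107.  50. 108.]
A side [648.8 -12.7  56. ] 175.7 [ 48. 109.  46. 109.]
B top [485.5  85.9  56. ] -152.6 [ 52. 109.  50. 109.]
B side [484.5  90.2  56. ] -151.3 [ 52. 106.  51. 108.]
C top [488.6 -91.3  56. ] 68.3 [ 55. 110.  47. 109.]
C side [488.9 -89.6  56. ] 67.1 [ 52. 106.  55. 103.]
[0.3947, -0.3472, 0.0877, np.float64(-41.4)]
```

View pics/c3.png

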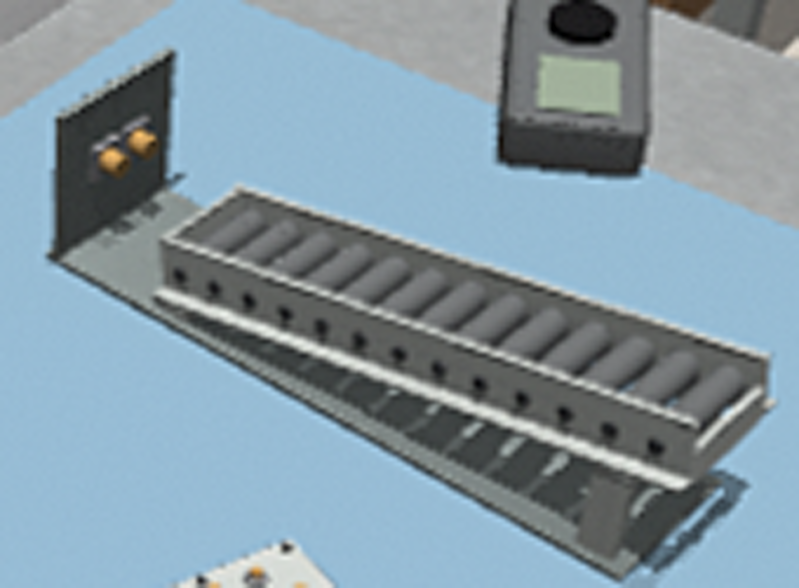

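play_rows:
  commands:
    - [[0.395,-0.347,0.07,-41.4,0.088],[0.395,-0.347,0.07,-41.4,0.088],[0.395,-0.347,0.07,-41.4,0.088],[0.395,-0.347,0.07,-41.4,0.088],[0.395,-0.347,0.07,-41.4,0.088]]

```text
time_s: 0.72
ee_pos: [409.2, -290.4, 186.8]
ee_rot: [0.827, 0.562, 0.0, -0.0]
wrist_force: [1.2, 0.1, -0.8]
width: 87.8
```

```bash
python3 - <<'E'
from h import *
cs=cam("side0")
f=lambda u:(np.array(u)+.5)/4.7-.5+[285,90]
l=back(cs,f([(165,238),(238,190)]),48);u=back(cs,f([(698,423),(770,355)]),103)
print(l.round(),u.round(),l.mean(0).round(1),u.mean(0).round(1))
s,p=psi();print(s["ee_pos"],p,s["joint_pos"].round(2)); print(go(488.8,-90.8,120,67.8))
E
```

```text
[[ 694. -315.   48.]
 [ 690. -380.   48.]] [[ 365. -301.  103.]
 [ 362. -370.  103.]] [ 692.1 -347.2   48. ] [ 363.4 -335.7  103. ]
[ 409.1609482  -290.43737961  186.83217602] 68.34629814474253 [ 0.74  0.35 -0.26  1.95  0.12  0.85  0.04]
[0.2149, 0.0004, 0.0668, np.float64(0.5)]
```

```bash
python3 - <<'E'
from cell import *
import cv2,numpy as np
s=snapshot("wrist"); cv2.imwrite("pics/w0.png",cv2.cvtColor(s["image"],cv2.COLOR_RGB2BGR)); np.savez("pics/w0.npz",**{k:np.array(v) for k,v in s.items()})
print(s["K"],s["position"],s["rotation"])
i=cv2.imread("pics/w0.png"); cv2.imwrite("pics/w0b.png",cv2.resize(i,None,fx=1.4285,fy=1.4285,interpolation=cv2.INTER_CUBIC))
E
```

```text
[[325.1922621    0.         277.72052323]
 [  0.         325.1922621  208.91268998]
 [  0.           0.           1.        ]] [ 433.55093488 -228.55612916  343.34375681] [ 0.97387115 -0.18568341 -0.02451707  0.12843509]
```

View pics/w0b.png

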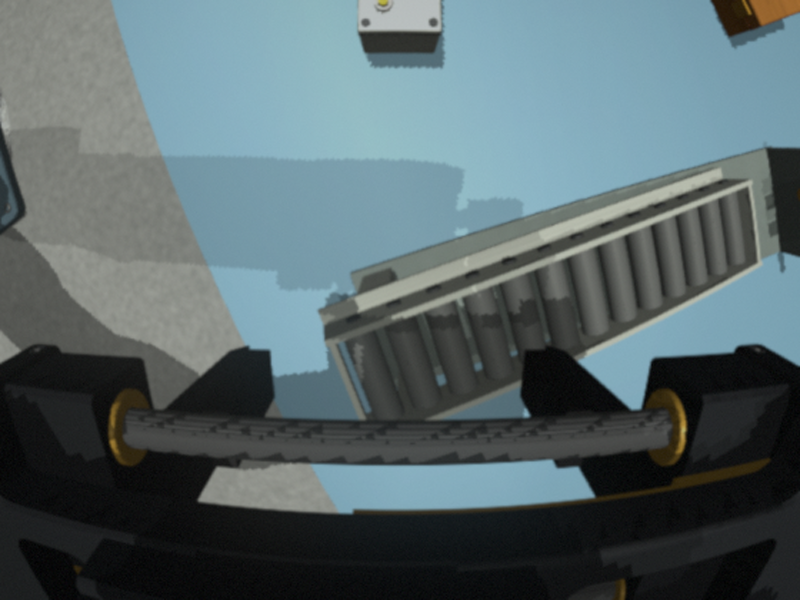

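```bash
cat >> h.py <<'E'
def fback(c,uv,z):
    K,p,M=c; q=(np.atleast_2d(uv).astype(float)-K[:2,2])/K[0,0]; th=np.linalg.norm(q,axis=1,keepdims=True)
    r=np.c_[q/th*np.sin(th),np.cos(th)]@M.T; z=np.broadcast_to(z,(len(q),))
    return p+r*((z-p[2])/r[:,2])[:,None]
E
python3 - <<'E'
from h import *
c=cam("w0")
f=lambda u:(np.array(u)+.5)/1.4285-.5
P=fback(c,f([(330,341),(540,262),(750,183),(760,263),(590,355)]),[103,73,48,48,68]); print(P.round(1))
print(fback(c,f([(360,29),(440,29)]),[56,56]).round(1))
E
```

```text
[[ 366.3 -297.5  103. ]
 [ 496.5 -306.6   73. ]
 [ 694.8 -316.8   48. ]
 [ 691.1 -383.3   48. ]
 [ 513.6 -382.3   68. ]]
[[ 447.3 -131.8   56. ]
 [ 493.3 -149.9   56. ]]
```

play_rows:
  commands:
    - [[0.215,0,0.06,0.5,0.088],[0.215,0,0.06,0.5,0.088],[0.215,0,0.06,0.5,0.088],[0.215,0,0.06,0.5,0.088],[0.215,0,0.06,0.5,0.088]]

```text
time_s: 1.4
ee_pos: [488.8, -89.5, 126.4]
ee_rot: [0.829, 0.56, -0.0, -0.001]
wrist_force: [-0.5, -1.4, 0.3]
width: 88.0
```

```bash
python3 - <<'E'
from h import *
print(psi()[1],psi()[0]["ee_pos"]); print(go(488.8,-90.8,36,67.8))
E
```

```text
68.08114396983832 [488.78247717 -89.51436586 126.41885572]
[-0.0012, 0.0005, 0.0904, np.float64(0.3)]
```

play_rows:
  commands:
    - [[0,0,0.05,0,0.088],[0,0,0.09,0,0.088],[0,0,0.09,0,0.088],[0,0,0.09,0,0.03],[0,0,0.09,0,0.03]]
  newtons: 30

```text
time_s: 2.02
ee_pos: [489.8, -93.3, 38.9]
ee_rot: [0.83, 0.557, 0.001, 0.001]
wrist_force: [-0.4, -0.0, 0.3]
width: 70.2
```

play_rows:
  commands:
    - [[0,0,0,0,0.03],[0,0,0,0,0.03],[0,0,0,0,0.03]]

```text
time_s: 2.4
ee_pos: [489.0, -92.8, 37.8]
ee_rot: [0.83, 0.558, 0.0, 0.0]
wrist_force: [-0.7, 0.8, 7.5]
width: 51.6
```

play_rows:
  commands:
    - [[0,0,-0.02,0,0.03],[0,0,-0.06,0,0.03],[0,0,-0.06,0,0.03],[0,0,-0.06,0,0.03],[0,0,-0.06,0,0.03]]

```text
time_s: 3.02
ee_pos: [487.1, -92.4, 95.6]
ee_rot: [0.83, 0.558, -0.001, -0.001]
wrist_force: [-0.3, 0.7, -6.4]
width: 51.9
```

play_rows:
  commands:
    - [[0,0,0,0,0.03]]

```text
time_s: 3.15
ee_pos: [487.7, -92.5, 96.1]
ee_rot: [0.83, 0.558, -0.001, -0.001]
wrist_force: [0.4, -0.2, -7.5]
width: 51.2
```

play_rows:
  commands:
    - [[0,0,0,0,0.03]]

```text
time_s: 3.28
ee_pos: [488.2, -92.5, 96.6]
ee_rot: [0.83, 0.558, -0.0, -0.0]
wrist_force: [-1.1, -0.1, -6.7]
width: 51.6
```

play_rows:
  commands:
    - [[0,0,0,0,0.03]]

```text
time_s: 3.4
ee_pos: [488.5, -92.6, 97.0]
ee_rot: [0.83, 0.557, -0.0, -0.0]
wrist_force: [0.3, -0.4, -6.8]
width: 51.6
```

```bash
python3 - <<'E'
from h import *
s,p=psi(); print(p,s["ee_pos"],s["wrist_force"],s["moment"],s["width"])
E
```

```text
67.76447296493468 [488.45540709 -92.58637339  96.98086968] [ 0.268471   -0.3601513  -6.80594292] [-0.01599542 -0.04690555  0.00903938] 51.602246762496875
```

```bash
python3 - <<'E'
from h import *
print(go(443,-337,190,-3,(488.5,-92.6,98,67.8)))
E
```

```text
[-0.2435, 0.0502, -0.092, 70.8]
```

play_rows:
  commands:
    - [[0,0,-0.05,10,0.03],[-0.05,0.01,-0.092,20,0.03],[-0.1,0.02,-0.092,30,0.03],[-0.15,0.03,-0.092,40,0.03],[-0.2,0.04,-0.092,50,0.03]]

```text
time_s: 4.03
ee_pos: [449.3, -294.2, 189.3]
ee_rot: [0.988, 0.152, 0.0, 0.0]
wrist_force: [0.9, 0.8, -6.2]
width: 51.7
```

```bash
python3 - <<'E'
from h import *
s,p=psi();print(p,s["ee_pos"],s["width"]);print(go(443,-337,190,-3))
E
```

```text
17.453840397054595 [ 449.31145176 -294.24516918  189.31796258] 51.746719659787765
[-0.0188, 0.0389, -0.0007, np.float64(20.5)]
```

play_rows:
  commands:
    - [[-0.01,0.02,0,10,0.03],[-0.019,0.039,0,20.5,0.03],[-0.019,0.039,0,20.5,0.03],[-0.019,0.039,0,20.5,0.03]]

```text
time_s: 4.53
ee_pos: [443.8, -334.5, 188.9]
ee_rot: [1.0, -0.022, -0.0, -0.001]
wrist_force: [-0.5, 0.2, -6.9]
width: 51.5
```

```bash
python3 - <<'E'
from h import *
from cell import *
s=snapshot("wrist"); i=cv2.cvtColor(s["image"],cv2.COLOR_RGB2BGR); np.savez("pics/w1.npz",**{k:np.array(v) for k,v in s.items()})
cv2.imwrite("pics/w1.png",cv2.resize(i,None,fx=1.4285,fy=1.4285,interpolation=cv2.INTER_CUBIC))
s,p=psi();print(p,s["ee_pos"],s["width"],s["wrist_force"])
E
```

```text
-2.5320333145439005 [ 443.95478086 -334.33696491  188.9325646 ] 51.51558509492663 [ 0.09235528 -0.14723803 -7.48606013]
```

View pics/w1.png

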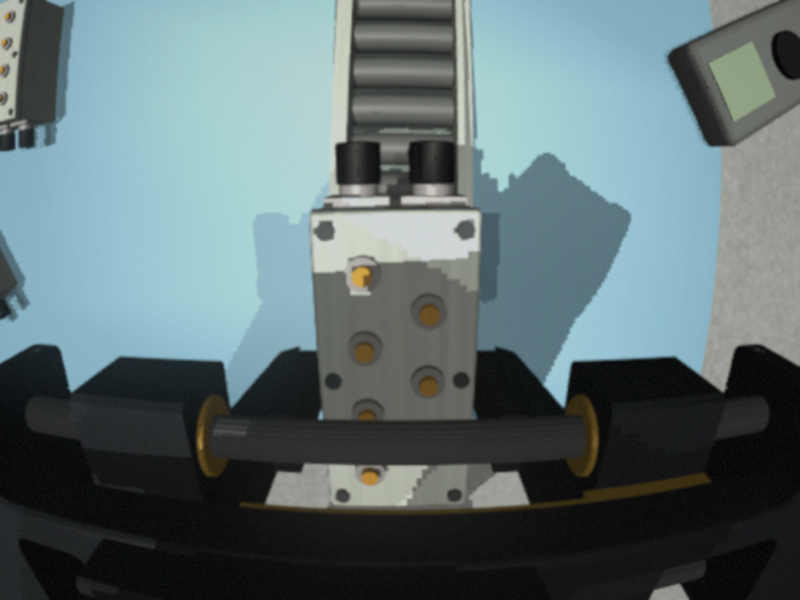

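```bash
python3 - <<'E'
from h import *
c=cam("w1"); f=lambda u:(np.array(u)+.5)/1.4285-.5
uv=f([(350,100),(457,100),(337,100),(471,100),(354,10),(454,10),(337,10),(468,10)]); z=np.full(8,70.)
for _ in range(20):
    P=fback(c,uv,z); z=48+(690-P[:,0])*np.tan(np.radians(10))
print(P.round(1)); M=(P[0::2]+P[1::2])/2; print(M.round(1))
Q=fback(c,f([(312,212),(480,212),(322,505),(475,505)]),207); print(Q.round(1),((Q[0]+Q[1])/2).round(1))
print(go(443,-337,130,-3))
E
```

```text
[[ 557.2 -311.9   71.4]
 [ 554.6 -374.1   71.9]
 [ 557.8 -304.2   71.3]
 [ 554.6 -382.3   71.9]
 [ 618.3 -315.4   60.6]
 [ 615.9 -376.8   61.1]
 [ 619.4 -304.8   60.5]
 [ 616.  -385.6   61. ]]
[[ 555.9 -343.    71.6]
 [ 556.2 -343.3   71.6]
 [ 617.1 -346.1   60.9]
 [ 617.7 -345.2   60.8]]
[[ 501.  -311.5  207. ]
 [ 498.8 -361.9  207. ]
 [ 392.3 -303.6  207. ]
 [ 389.8 -362.2  207. ]] [ 499.9 -336.7  207. ]
[-0.0008, 0.0027, 0.0589, np.float64(0.5)]
```

play_rows:
  commands:
    - [[0,0.003,0.03,0.4,0.03],[0,0.003,0.053,0.4,0.03],[0,0.003,0.053,0.4,0.03]]

```text
time_s: 4.95
ee_pos: [442.6, -336.9, 134.6]
ee_rot: [1.0, -0.026, -0.002, -0.001]
wrist_force: [-0.0, 0.2, -6.1]
width: 51.4
```

```bash
python3 - <<'E'
from h import *
s,p=psi();print(p,s["ee_pos"],s["width"],s["wrist_force"]); print(go(443,-337.5,128,-3))
E
```

```text
-2.992313285478987 [ 442.56340571 -336.85418517  134.63616311] 51.35747997681586 [-0.04568635  0.22185806 -6.07487986]
[0.0005, 0.0006, 0.0066, np.float64(0.0)]
```

play_rows:
  commands:
    - [[0,0,0.004,0,0.03],[0,0,0.006,0,0.03],[0,0,0.008,0,0.03]]
  newtons: 12

```text
time_s: 5.32
ee_pos: [443.9, -339.0, 128.7]
ee_rot: [1.0, -0.027, 0.0, 0.0]
wrist_force: [-1.0, -0.3, -7.1]
width: 51.8
```

play_rows:
  commands:
    - [[0,0,0.003,0,0.03],[0,0,0.006,0,0.03],[0,0,0.006,0,0.03]]
  newtons: 6

```text
time_s: 5.7
ee_pos: [443.3, -338.7, 121.9]
ee_rot: [1.0, -0.027, -0.0, -0.0]
wrist_force: [0.9, -0.4, -6.7]
width: 51.9
```

play_rows:
  commands:
    - [[0,0,0.003,0,0.03],[0,0,0.004,0,0.03],[0,0,0.004,0,0.03]]

```text
time_s: 6.08
ee_pos: [446.6, -339.0, 120.1]
ee_rot: [1.0, -0.027, 0.003, 0.001]
wrist_force: [2.2, 2.5, 5.6]
width: 51.9
```

```bash
python3 - <<'E'
from h import *
from cell import *
s=snapshot("wrist"); i=cv2.cvtColor(s["image"],cv2.COLOR_RGB2BGR); np.savez("pics/w2.npz",**{k:np.array(v) for k,v in s.items()})
j=cv2.cvtColor(snapshot("side")["image"],cv2.COLOR_RGB2BGR)
f=lambda i,x,y,w,h,k:cv2.resize(i[y:y+h,x:x+w],None,fx=k,fy=k,interpolation=cv2.INTER_CUBIC)
cv2.imwrite("pics/m2.png",np.hstack([f(j,330,90,130,150,4)[:600],f(i,200,60,140,300,2)[:600]]))
s,p=psi();print(p,s["ee_pos"],s["width"],s["wrist_force"],s["moment"])
E
```

```text
-3.0883329722586135 [ 446.53250376 -339.00518483  120.04588965] 52.00368496176504 [2.49491083 3.17665657 5.18170452] [ 0.63600746 -0.56811962 -0.00329934]
```

View pics/m2.png

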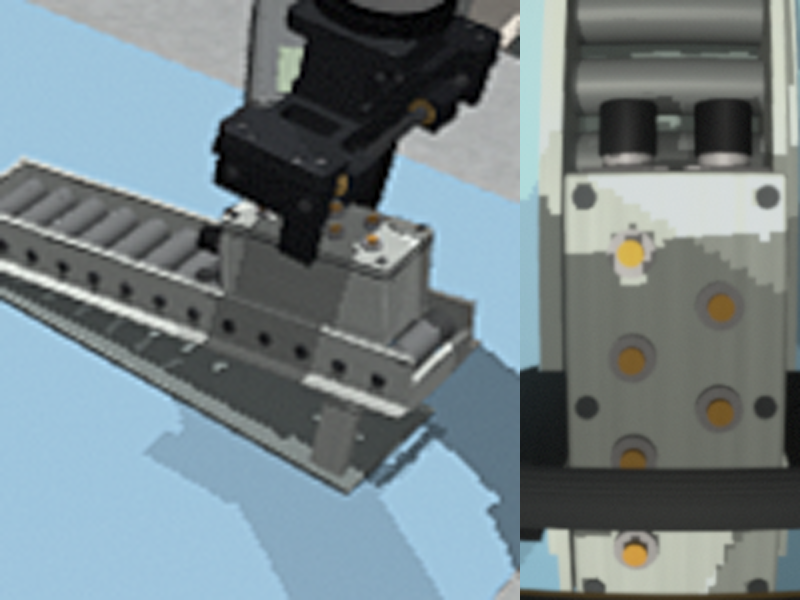

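play_rows:
  commands:
    - [[0,-0.001,-0.001,0,0.03],[0,-0.002,-0.001,0,0.03]]

```text
time_s: 6.42
ee_pos: [444.9, -338.7, 120.4]
ee_rot: [1.0, -0.028, 0.002, 0.002]
wrist_force: [2.6, -4.6, 4.8]
width: 51.8
```

play_rows:
  commands:
    - [[0,0,0,0,0.06],[0,0,0,0,0.075],[0,0,-0.002,0,0.075],[0,0,-0.02,0,0.075],[0,0,-0.07,0,0.088]]

```text
time_s: 7.05
ee_pos: [442.2, -335.8, 188.9]
ee_rot: [1.0, -0.027, -0.002, -0.001]
wrist_force: [0.7, 0.0, 0.3]
width: 82.9
```

play_rows:
  commands:
    - [[0,0,-0.05,0,0.088],[0,0,-0.05,0,0.088]]

```text
time_s: 7.3
ee_pos: [446.0, -338.5, 244.4]
ee_rot: [1.0, -0.028, 0.004, 0.002]
wrist_force: [0.1, 1.2, 0.2]
width: 87.9
```

```bash
python3 - <<'E'
from h import *
from cell import *
t=cv2.cvtColor(snapshot("top")["image"],cv2.COLOR_RGB2BGR)
i=cv2.cvtColor(snapshot("wrist")["image"],cv2.COLOR_RGB2BGR)
j=cv2.cvtColor(snapshot("side")["image"],cv2.COLOR_RGB2BGR)
f=lambda i,x,y,w,h,k:cv2.resize(i[y:y+h,x:x+w],None,fx=k,fy=k,interpolation=cv2.INTER_CUBIC)
cv2.imwrite("pics/m3.png",np.hstack([f(j,280,90,160,150,3),f(i,170,0,160,225,2)]))
s,p=psi();print(p,s["ee_pos"],s["width"],s["wrist_force"],s["time_s"])
print(go(649,-14.5,160,176))
E
```

```text
-3.136568347367293 [ 443.12396394 -336.41013226  238.891483  ] 88.20141170243268 [-0.4352602   0.45692138 -0.73602735] 7.45
[0.188, -0.3327, 0.0789, np.float64(-179.1)]
```

View pics/m3.png

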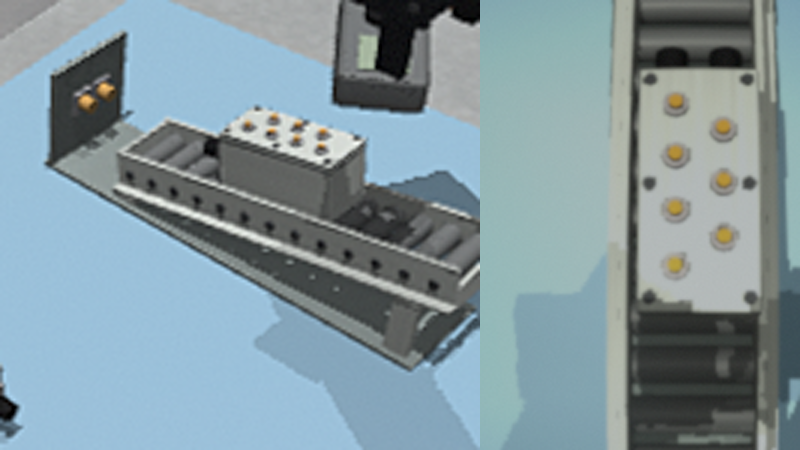

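```bash
python3 - <<'E'
from h import *
print(go(649,-14.5,130,-4))
E
```

```text
[0.188, -0.3327, 0.1089, np.float64(0.9)]
```

play_rows:
  commands:
    - [[0.032,-0.056,0,0.9,0.088],[0.064,-0.112,0.03,0.9,0.088],[0.094,-0.166,0.05,0.9,0.088],[0.125,-0.222,0.08,0.9,0.088],[0.156,-0.277,0.109,0.9,0.088]]

```text
time_s: 8.07
ee_pos: [600.6, -88.5, 139.6]
ee_rot: [0.999, -0.035, -0.001, -0.0]
wrist_force: [-0.1, -0.5, 0.3]
width: 88.0
```

play_rows:
  commands:
    - [[0.032,-0.056,0,0,0.088],[0.032,-0.056,0,0,0.088],[0.032,-0.056,0,0,0.088]]

```text
time_s: 8.45
ee_pos: [635.6, -37.1, 140.4]
ee_rot: [0.999, -0.035, -0.001, 0.0]
wrist_force: [0.3, -0.5, -0.4]
width: 88.0
```

```bash
python3 - <<'E'
from h import *
s,p=psi();print(p,s["ee_pos"],s["time_s"]); print(go(649,-14.5,38,-4))
E
```

```text
-4.020825079208409 [635.61276276 -37.08727156 140.38544885] 8.45
[0.0118, -0.0235, 0.1024, np.float64(-0.0)]
```

play_rows:
  commands:
    - [[0.012,-0.0235,0.02,0,0.088],[0.012,-0.0235,0.06,0,0.088],[0.012,-0.0235,0.102,0,0.088],[0.012,-0.0235,0.102,0,0.088],[0.012,-0.0235,0.102,0,0.088]]
  newtons: 30

```text
time_s: 9.07
ee_pos: [651.0, -15.5, 41.2]
ee_rot: [0.999, -0.036, 0.001, 0.0]
wrist_force: [-0.2, 0.8, 0.7]
width: 88.1
```

play_rows:
  commands:
    - [[0,0,0,0,0.03],[0,0,0,0,0.03],[0,0,0,0,0.03],[0,0,0,0,0.03],[0,0,0,0,0.03]]

```text
time_s: 9.7
ee_pos: [650.6, -14.0, 40.0]
ee_rot: [0.999, -0.035, 0.0, 0.0]
wrist_force: [-0.8, -0.7, 3.5]
width: 51.4
```

play_rows:
  commands:
    - [[0,0,-0.02,0,0.03],[0,0,-0.06,0,0.03],[0,0,-0.06,0,0.03],[0,0,-0.06,0,0.03],[0,0,-0.06,0,0.03]]

```text
time_s: 10.32
ee_pos: [649.3, -14.0, 98.6]
ee_rot: [0.999, -0.035, -0.001, 0.0]
wrist_force: [0.3, 0.0, -1.8]
width: 51.4
```

play_rows:
  commands:
    - [[0,0,0,0,0.03],[0,0,0,0,0.03]]

```text
time_s: 10.58
ee_pos: [650.1, -14.0, 99.2]
ee_rot: [0.999, -0.035, -0.0, 0.0]
wrist_force: [0.4, 0.1, -1.7]
width: 51.3
```

play_rows:
  commands:
    - [[0,0,0,0,0.03]]

```text
time_s: 10.7
ee_pos: [650.3, -14.0, 99.5]
ee_rot: [0.999, -0.035, -0.0, 0.0]
wrist_force: [0.4, 0.1, -1.1]
width: 51.5
```

play_rows:
  commands:
    - [[0,0,0,0,0.03]]

```text
time_s: 10.82
ee_pos: [650.4, -14.0, 99.7]
ee_rot: [0.999, -0.035, -0.0, 0.0]
wrist_force: [0.0, 0.4, -2.4]
width: 51.0
```

play_rows:
  commands:
    - [[0,0,0.035,0,0.03],[0,0,0.052,0,0.03],[0,0,0.059,0,0.03],[0,0,0.06,0,0.03],[0,0,0.06,0,0.03]]

```text
time_s: 11.45
ee_pos: [651.0, -14.0, 40.3]
ee_rot: [0.999, -0.035, 0.001, -0.0]
wrist_force: [-0.1, 0.5, -1.1]
width: 51.2
```

play_rows:
  commands:
    - [[0,0,0,0,0.03],[0,0,0,0,0.08],[0,0,0,0,0.088],[0,0,0,0,0.088],[0,0,-0.03,0,0.088]]

```text
time_s: 12.08
ee_pos: [648.4, -14.0, 68.0]
ee_rot: [0.999, -0.035, -0.002, 0.0]
wrist_force: [0.5, -0.2, -0.7]
width: 87.3
```

play_rows:
  commands:
    - [[0,0,-0.06,0,0.088],[0,0,-0.09,0,0.088],[0,0,-0.09,0,0.088]]

```text
time_s: 12.45
ee_pos: [652.4, -14.0, 162.8]
ee_rot: [0.999, -0.035, 0.003, -0.0]
wrist_force: [-0.2, -0.2, -0.7]
width: 87.9
```

```bash
python3 - <<'E'
from h import *
s,p=psi();print(p,s["ee_pos"],s["time_s"],s["wrist_force"]); print(go(485,87,140,27.8))
E
```

```text
-4.045136899123903 [652.43246863 -14.01702543 162.79372528] 12.45 [-0.20368907 -0.15915459 -0.71128659]
[-0.1741, -0.089, 0.0228, np.float64(-31.8)]
```

play_rows:
  commands:
    - [[-0.05,-0.025,0,-10,0.088],[-0.1,-0.05,0.01,-20,0.088],[-0.15,-0.076,0.02,-30,0.088],[-0.172,-0.089,0.02,-31.8,0.088],[-0.172,-0.089,0.02,-31.8,0.088]]

```text
time_s: 13.08
ee_pos: [482.9, 87.8, 138.7]
ee_rot: [0.97, 0.241, -0.001, -0.0]
wrist_force: [0.6, 0.0, 0.3]
width: 88.4
```

```bash
python3 - <<'E'
from h import *
s,p=psi();print(p,s["ee_pos"],s["time_s"],s["wrist_force"]); print(go(485,87,38,27.8))
E
```

```text
27.920722397982676 [482.90589821  87.81386916 138.73436084] 13.075 [0.59752033 0.03491568 0.28102228]
[0.0015, 0.0017, 0.1007, np.float64(0.1)]
```

play_rows:
  commands:
    - [[0.001,0.001,0.05,0,0.088],[0.001,0.001,0.1,0,0.088],[0.001,0.001,0.1,0,0.088],[0.001,0.001,0.1,0,0.088],[0.001,0.001,0.1,0,0.03]]
  newtons: 30

```text
time_s: 13.7
ee_pos: [488.2, 86.6, 41.6]
ee_rot: [0.971, 0.24, 0.002, 0.0]
wrist_force: [-0.3, 0.5, -1.1]
width: 80.2
```

play_rows:
  commands:
    - [[0,0,0,0,0.03],[0,0,0,0,0.03],[0,0,0,0,0.03],[0,0,0,0,0.03]]

```text
time_s: 14.2
ee_pos: [486.4, 87.3, 40.2]
ee_rot: [0.971, 0.24, 0.0, -0.0]
wrist_force: [-2.1, 2.0, 6.4]
width: 51.6
```

play_rows:
  commands:
    - [[0,0,-0.02,0,0.03],[0,0,-0.06,0,0.03],[0,0,-0.06,0,0.03],[0,0,-0.06,0,0.03],[0,0,-0.06,0,0.03]]

```text
time_s: 14.82
ee_pos: [485.1, 86.1, 98.2]
ee_rot: [0.971, 0.24, -0.002, -0.0]
wrist_force: [-1.3, -0.2, -6.0]
width: 51.5
```

play_rows:
  commands:
    - [[0,0,0,0,0.03],[0,0,0,0,0.03]]

```text
time_s: 15.08
ee_pos: [486.1, 86.4, 99.2]
ee_rot: [0.971, 0.24, -0.0, -0.0]
wrist_force: [0.4, 0.2, -6.2]
width: 51.2
```

play_rows:
  commands:
    - [[0,0,0,0,0.03]]

```text
time_s: 15.2
ee_pos: [486.4, 86.4, 99.6]
ee_rot: [0.971, 0.24, -0.0, 0.0]
wrist_force: [-0.7, 0.5, -5.5]
width: 51.4
```

```bash
python3 - <<'E'
from h import *
s,p=psi();print(p,s["ee_pos"],s["time_s"],s["wrist_force"]); print(go(443,-337.5,195,176.9))
E
```

```text
27.761143334712518 [486.41802779  86.44350157  99.6174099 ] 15.2 [-0.69901096  0.50015004 -5.54908524]
[-0.2359, 0.3549, -0.0954, np.float64(-149.1)]
```

play_rows:
  commands:
    - [[0,0,-0.06,-10,0.03],[-0.032,0.049,-0.09,-20,0.03],[-0.064,0.098,-0.095,-30,0.03],[-0.096,0.147,-0.095,-40,0.03],[-0.128,0.196,-0.095,-50,0.03]]

```text
time_s: 15.82
ee_pos: [466.6, -129.5, 195.0]
ee_rot: [0.791, 0.612, 0.0, 0.0]
wrist_force: [0.3, -0.2, -5.9]
width: 51.5
```

```bash
python3 - <<'E'
from h import *
s,p=psi();print(p,s["ee_pos"],s["time_s"],s["wrist_force"]); print(go(443,-337.5,195,176.9))
E
```

```text
75.46576298019458 [ 466.58157027 -129.47120562  195.0364874 ] 15.825 [ 0.25145632 -0.23447259 -5.86015639]
[-0.2073, 0.0294, 0.0, np.float64(-101.4)]
```

play_rows:
  commands:
    - [[-0.04,0.006,0,-10,0.03],[-0.08,0.012,0,-20,0.03],[-0.12,0.018,0,-30,0.03],[-0.165,0.024,0,-40,0.03],[-0.207,0.029,0,-50,0.03]]

```text
time_s: 16.45
ee_pos: [441.2, -336.9, 194.5]
ee_rot: [0.458, 0.889, -0.0, -0.0]
wrist_force: [1.1, -0.1, -5.8]
width: 51.5
```

```bash
python3 - <<'E'
from h import *
s,p=psi();print(p,s["ee_pos"],s["time_s"],s["wrist_force"]); print(go(443,-337.5,195,176.9),s["joint_pos"].round(2))
E
```

```text
125.44935812424164 [ 441.2126837  -336.85397484  194.53546432] 16.45 [ 1.09388961 -0.08319351 -5.84743534]
[-0.0016, 0.0011, -0.0005, np.float64(-51.5)] [ 0.89  0.45 -0.42  1.81  0.22  0.93  1.  ]
```

play_rows:
  commands:
    - [[0,0,0,-10.3,0.03],[0,0,0,-20.6,0.03],[0,0,0,-30.9,0.03],[0,0,0,-41.2,0.03],[0,0,0,-51.5,0.03]]

```text
time_s: 17.08
ee_pos: [441.4, -335.3, 194.4]
ee_rot: [0.027, 1.0, 0.0, -0.0]
wrist_force: [0.5, -0.4, -6.2]
width: 51.2
```

play_rows:
  commands:
    - [[0,0,0.02,-1,0.03],[0,0,0.05,-1,0.03],[0,0,0.05,-1,0.03]]

```text
time_s: 17.45
ee_pos: [439.3, -334.0, 141.6]
ee_rot: [0.022, 1.0, 0.002, -0.003]
wrist_force: [-0.4, -0.2, -5.7]
width: 51.7
```

```bash
python3 - <<'E'
from h import *
from cell import *
s=snapshot("wrist"); i=cv2.cvtColor(s["image"],cv2.COLOR_RGB2BGR); np.savez("pics/w3.npz",**{k:np.array(v) for k,v in s.items()})
j=cv2.cvtColor(snapshot("side")["image"],cv2.COLOR_RGB2BGR)
f=lambda i,x,y,w,h,k:cv2.resize(i[y:y+h,x:x+w],None,fx=k,fy=k,interpolation=cv2.INTER_CUBIC)
cv2.imwrite("pics/m4.png",np.hstack([f(j,290,80,160,150,3),f(i,200,45,160,225,2)]))
s,p=psi();print(p,s["ee_pos"],s["time_s"],s["wrist_force"]); print(go(443,-337.5,131,176.9),s["joint_pos"].round(2))
E
```

```text
177.56398241057522 [ 441.75285884 -335.0501704   144.43693119] 17.55 [ 0.13093063 -0.89283104 -5.73671792]
[-0.0014, -0.0024, 0.0134, np.float64(0.7)] [ 1.01  0.56 -0.59  1.84  0.39  0.87  1.76]
```

View pics/m4.png

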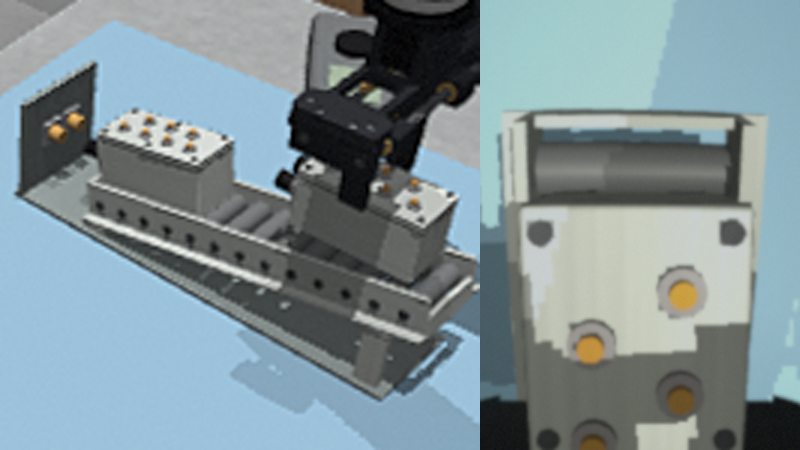

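```bash
python3 - <<'E'
from h import *
c=cam("w3")
P=fback(c,[(211.5,101),(343.5,102.5),(220,148),(336,148)],[103,103,160,160]); print(P.round(1), P[:2].mean(0),P[2:].mean(0))
E
```

```text
[[ 356.4 -369.9  103. ]
 [ 360.7 -290.8  103. ]
 [ 381.9 -356.2  160. ]
 [ 384.  -306.5  160. ]] [ 358.54122591 -330.33605511  103.        ] [ 382.94420755 -331.37413219  160.        ]
```

play_rows:
  commands:
    - [[-0.001,-0.001,0.006,0.8,0.03],[-0.001,-0.001,0.012,0.8,0.03],[-0.001,-0.001,0.014,0.8,0.03]]
  newtons: 12

```text
time_s: 17.92
ee_pos: [442.6, -336.3, 130.4]
ee_rot: [0.028, 1.0, 0.0, -0.0]
wrist_force: [0.3, 0.5, -5.7]
width: 51.7
```

play_rows:
  commands:
    - [[0,0,0.003,0,0.03],[0,0,0.006,0,0.03],[0,0,0.006,0,0.03]]
  newtons: 6

```text
time_s: 18.3
ee_pos: [443.4, -336.4, 124.9]
ee_rot: [0.027, 1.0, -0.0, 0.0]
wrist_force: [1.2, 0.2, -4.9]
width: 51.8
```

```bash
python3 - <<'E'
from h import *
s,p=psi();print(p,s["ee_pos"],s["time_s"],s["wrist_force"],s["moment"])
E
```

```text
176.86544637350366 [ 443.40899042 -336.36979374  124.93154029] 18.3 [ 1.15902445  0.17788336 -4.88044997] [ 6.42505845e-02 -3.37432473e-01 -1.13467344e-04]
```

play_rows:
  commands:
    - [[0,0,0.002,0,0.03],[0,0,0.003,0,0.03]]
  newtons: 5

```text
time_s: 18.55
ee_pos: [444.0, -336.5, 122.7]
ee_rot: [0.027, 1.0, -0.0, 0.001]
wrist_force: [1.1, 1.4, 6.4]
width: 51.7
```

play_rows:
  commands:
    - [[0,0,0,0,0.06],[0,0,0,0,0.075],[0,0,-0.002,0,0.075],[0,0,-0.02,0,0.075],[0,0,-0.07,0,0.088]]

```text
time_s: 19.18
ee_pos: [441.5, -335.6, 191.6]
ee_rot: [0.027, 1.0, 0.001, -0.002]
wrist_force: [-0.2, -1.1, -0.6]
width: 82.8
```

play_rows:
  commands:
    - [[0,0,-0.04,0,0.088],[0,0,-0.04,0,0.088],[0,0,-0.04,0,0.088]]

```text
time_s: 19.55
ee_pos: [442.4, -336.3, 231.8]
ee_rot: [0.028, 1.0, -0.0, -0.0]
wrist_force: [-0.8, -0.5, 0.2]
width: 87.8
```

```bash
python3 - <<'E'
from h import *
s,p=psi();print(p,s["ee_pos"],s["time_s"],s["wrist_force"],s["joint_pos"].round(2)); print(go(649.5,-14.5,140,176), go(649.5,-14.5,140,-4))
E
```

```text
176.8358414193416 [ 442.38819742 -336.32920577  231.8192295 ] 19.55 [-0.81258099 -0.45582792  0.19337445] [ 1.06  0.45 -0.64  1.76  0.31  1.04  1.82]
[-0.189, 0.3328, 0.0918, np.float64(0.8)] [-0.189, 0.3328, 0.0918, np.float64(-179.2)]
```

play_rows:
  commands:
    - [[-0.03,0.055,0,0.8,0.088],[-0.062,0.11,0.03,0.8,0.088],[-0.094,0.166,0.05,0.8,0.088],[-0.125,0.22,0.07,0.8,0.088],[-0.156,0.275,0.09,0.8,0.088]]

```text
time_s: 20.18
ee_pos: [603.4, -84.5, 145.5]
ee_rot: [0.035, 0.999, -0.0, -0.001]
wrist_force: [0.3, -0.6, -0.1]
width: 87.9
```

```bash
python3 - <<'E'
from h import *
s,p=psi();print(p,s["ee_pos"],s["time_s"]); print(go(649.5,-14.5,140,176))
E
```

```text
176.0379458921463 [603.40625674 -84.51386369 145.53516897] 20.175
[-0.0411, 0.073, 0.0055, np.float64(0.0)]
```

play_rows:
  commands:
    - [[-0.02,0.036,0,0,0.088],[-0.036,0.066,0,0,0.088],[-0.036,0.066,0,0,0.088],[-0.036,0.066,0,0,0.088]]

```text
time_s: 20.68
ee_pos: [643.0, -23.8, 146.4]
ee_rot: [0.035, 0.999, -0.001, -0.001]
wrist_force: [0.1, -1.0, -0.3]
width: 88.0
```

```bash
python3 - <<'E'
from h import *
s,p=psi();print(p,s["ee_pos"],s["time_s"]); print(go(649.5,-14.5,39,176))
E
```

```text
176.01962402500146 [643.0283347  -23.78528212 146.44210783] 20.675
[-0.0058, 0.0097, 0.1074, np.float64(0.0)]
```

play_rows:
  commands:
    - [[-0.005,0.0095,0.03,0,0.088],[-0.005,0.0095,0.07,0,0.088],[-0.005,0.0095,0.106,0,0.088],[-0.005,0.0095,0.106,0,0.088],[-0.005,0.0095,0.106,0,0.088]]
  newtons: 30

```text
time_s: 21.3
ee_pos: [650.3, -14.4, 42.9]
ee_rot: [0.035, 0.999, -0.0, 0.001]
wrist_force: [-0.1, 0.3, 0.3]
width: 88.2
```

play_rows:
  commands:
    - [[0,0,0,0,0.03],[0,0,0,0,0.03],[0,0,0,0,0.03],[0,0,0,0,0.03],[0,0,0,0,0.03]]

```text
time_s: 21.92
ee_pos: [649.8, -13.6, 41.9]
ee_rot: [0.035, 0.999, -0.0, 0.0]
wrist_force: [-1.1, -0.2, 2.7]
width: 51.1
```

play_rows:
  commands:
    - [[0,0,-0.02,0,0.03],[0,0,-0.07,0,0.03],[0,0,-0.12,0,0.03],[0,0,-0.12,0,0.03],[0,0,-0.12,0,0.03]]

```text
time_s: 22.55
ee_pos: [649.2, -13.8, 161.6]
ee_rot: [0.035, 0.999, -0.0, -0.0]
wrist_force: [0.9, -0.5, -2.9]
width: 51.0
```

```bash
python3 - <<'E'
from h import *
s,p=psi();print(p,s["ee_pos"],s["time_s"],s["wrist_force"]); print(go(520,335,160,176.7))
E
```

```text
176.04553749293973 [649.19386861 -13.75860882 161.57002822] 22.55 [ 0.9085295  -0.48067204 -2.91243048]
[0.1529, 0.339, 0.0016, np.float64(-0.7)]
```

play_rows:
  commands:
    - [[0.02,0.04,0,0,0.03],[0.04,0.09,0,0,0.03],[0.064,0.142,0,0,0.03],[0.088,0.195,0,0,0.03],[0.112,0.248,0,0,0.03]]

```text
time_s: 23.18
ee_pos: [553.3, 242.5, 160.0]
ee_rot: [0.035, 0.999, -0.001, -0.001]
wrist_force: [0.3, 0.5, -1.7]
width: 51.1
```

play_rows:
  commands:
    - [[0.02,0.045,0,-0.7,0.03],[0.036,0.08,0,-0.7,0.03],[0.041,0.091,0,-0.7,0.03],[0.041,0.091,0,-0.7,0.03]]

```text
time_s: 23.68
ee_pos: [519.9, 334.7, 160.5]
ee_rot: [0.028, 1.0, -0.001, -0.001]
wrist_force: [0.1, -0.8, -2.4]
width: 50.8
```

```bash
python3 - <<'E'
from h import *
from cell import *
s=snapshot("wrist"); i=cv2.cvtColor(s["image"],cv2.COLOR_RGB2BGR); np.savez("pics/w4.npz",**{k:np.array(v) for k,v in s.items()})
j=cv2.cvtColor(snapshot("side")["image"],cv2.COLOR_RGB2BGR)
f=lambda i,x,y,w,h,k:cv2.resize(i[y:y+h,x:x+w],None,fx=k,fy=k,interpolation=cv2.INTER_CUBIC)
cv2.imwrite("pics/m5.png",np.hstack([f(j,290,60,140,210,2),f(i,0,0,560,420,.9286)[:390],][:0] or [np.vstack([f(j,290,70,140,140,2),np.zeros((110,280,3),np.uint8)]),f(i,0,0,560,420,.9286)[:390]]))
s,p=psi();print(p,s["ee_pos"],s["time_s"],s["wrist_force"]); print(go(520,335,47,176.7))
E
```

```text
176.61341194861106 [521.35727224 332.8657347  160.8130133 ] 23.775 [ 0.10011092 -0.14609209 -2.0687522 ]
[0.0015, 0.0021, 0.1138, np.float64(-0.1)]
```

View pics/m5.png

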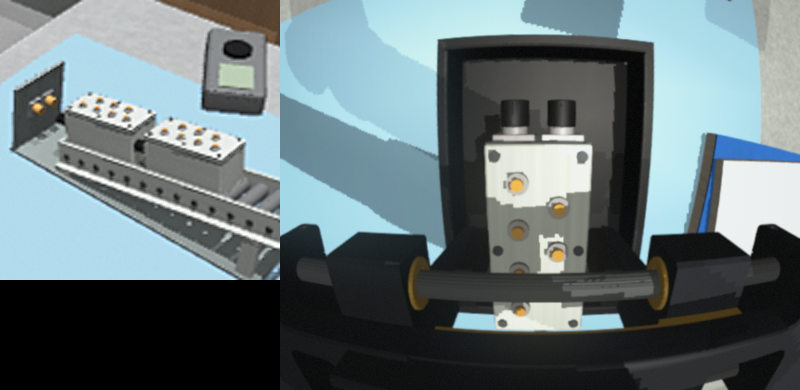

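play_rows:
  commands:
    - [[0,0.001,0.05,0,0.03],[0,0.001,0.09,0,0.03],[0,0.001,0.1,0,0.03],[0,0.001,0.106,0,0.03],[0,0.001,0.11,0,0.03]]

```text
time_s: 24.4
ee_pos: [521.7, 336.6, 52.8]
ee_rot: [0.029, 1.0, 0.001, 0.001]
wrist_force: [-0.7, 0.1, -1.5]
width: 51.4
```

play_rows:
  commands:
    - [[0,0,0.002,0,0.03],[0,0,0.002,0,0.03]]

```text
time_s: 24.65
ee_pos: [520.9, 336.4, 50.2]
ee_rot: [0.028, 1.0, 0.0, 0.0]
wrist_force: [-0.1, 0.2, -1.5]
width: 51.2
```

```bash
python3 - <<'E'
from h import *
s,p=psi();print(p,s["ee_pos"],s["time_s"],s["wrist_force"])
E
```

```text
176.74605492156175 [520.85643579 336.39886363  50.20055562] 24.65 [-0.11022127  0.21630185 -1.54297114]
```

play_rows:
  commands:
    - [[0,0,0.001,0,0.03],[0,0,0.002,0,0.03],[0,0,0.003,0,0.03],[0,0,0.003,0,0.03]]
  newtons: 12

```text
time_s: 25.15
ee_pos: [520.5, 336.2, 46.9]
ee_rot: [0.028, 1.0, -0.0, 0.0]
wrist_force: [-0.4, -1.7, 2.2]
width: 51.8
```

play_rows:
  commands:
    - [[0,0,0,0,0.06],[0,0,0,0,0.075],[0,0,0,0,0.075],[0,0,-0.02,0,0.075],[0,0,-0.06,0,0.075]]

```text
time_s: 25.78
ee_pos: [519.8, 335.7, 107.1]
ee_rot: [0.028, 1.0, -0.001, -0.001]
wrist_force: [0.4, 1.2, 0.2]
width: 74.6
```

play_rows:
  commands:
    - [[0,0,-0.06,0,0.075],[0,0,-0.12,0,0.075],[0,0,-0.12,0,0.075],[0,0,-0.12,0,0.075]]

```text
time_s: 26.28
ee_pos: [520.4, 335.9, 227.0]
ee_rot: [0.028, 1.0, -0.0, 0.0]
wrist_force: [-0.0, -0.5, -0.3]
width: 75.0
```

```bash
python3 - <<'E'
from h import *
from cell import *
s=snapshot("wrist"); i=cv2.cvtColor(s["image"],cv2.COLOR_RGB2BGR)
t=cv2.cvtColor(snapshot("top")["image"],cv2.COLOR_RGB2BGR)
f=lambda i,x,y,w,h,k:cv2.resize(i[y:y+h,x:x+w],None,fx=k,fy=k,interpolation=cv2.INTER_CUBIC)
cv2.imwrite("pics/m6.png",np.vstack([f(t,60,110,440,230,1.7),f(i,40,0,480,220,1.5583)[:200]])[:600])
s,p=psi();print(p,s["ee_pos"],s["time_s"],s["wrist_force"])
E
```

```text
176.75032675587278 [519.82634996 335.4382813  225.38845615] 26.375 [-0.01320731 -0.9620574  -0.44862816]
```

View pics/m6.png

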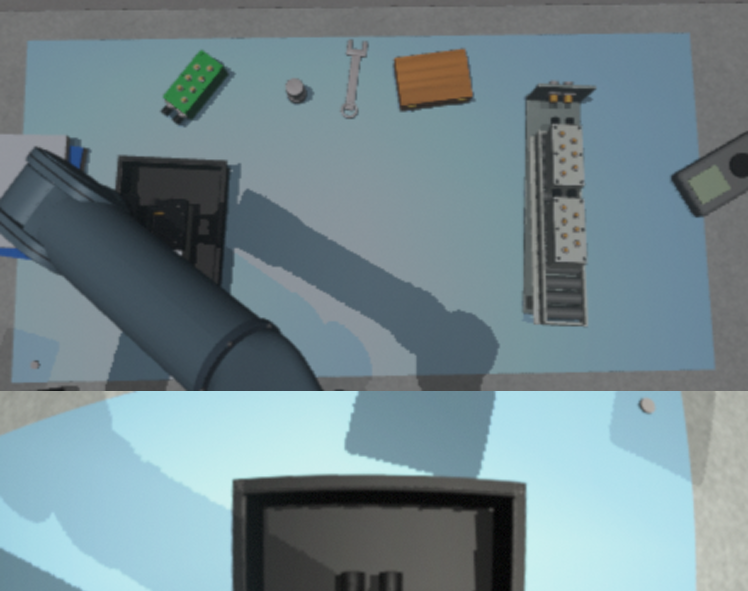

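```bash
python3 - <<'E'
from cell import *
print(finish_job())
E
```

```text
the job is handed in; nothing more can be done
None
```

I sorted the three housings by weight and handed the job in at about 26 s, with the gripper clear of everything. The hand-in gives no verdict.

- **Weights:** lifted one at a time, the unit nearest the lane pulled about 6.8 N and the one nearest the tote about 5.9 N. Both are finished filters. The third pulled about 1.8 N, so it is an empty housing. I set it back down until both filters were on the lane.
- **Lane:** both filters are on the rollers, screws up and connectors downhill. The last side and top pictures show the first at the end stop and the second behind it, its connector caps up against the first.
- **Tote:** the empty housing is in the tote, screws up and roughly centred. I released it at floor height, with about 2 N of contact. The last wrist picture was cropped and shows only its connector caps inside the tote. That it lies flat is inferred from the height and contact force, not seen.
- **Left alone:** the calibration case, spanner, adapter and green look-alike were not touched and look unmoved in the last top picture.

The lane measurements differed by a few millimetres and about 2° between cameras, and the first filter pressed lightly on a side guide as it was lowered (about 3 N sideways). I nudged it before letting go and it rolled freely.

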